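Clear the pump off the tray, stow the lever and stem, shut the tray

ROBOT

A 7-joint arm with a two-finger parallel gripper is mounted at the origin on the work surface. World frame = base frame: x ahead of the robot, y to its left, z up, the work surface at z = 0. Lengths are in m, angles in rad, forces in N, time in s.
With the tool pointing down it reaches from about 0.4 to 0.9 m from the base axis. Payload 5.6 kg.
Tool frame: the origin (TCP) lies midway between the tips of the shut fingers; the grasp point (between the pads) lies 19 mm behind it; z points along the fingers, y is the line along which they close (so a half turn about z gives the same grasp; the last joint's range is limited). The gripper opens to 92 mm and grips with 3 to 60 N. Pads are 20 mm wide; open, the fingers measure 128 mm over their backs; the gripper's body (75 mm by 189 mm) begins 69 mm behind the grasp point.
Start: joints at [-1.217, 0.468, -0.012, 1.603, 0.006, 1.071, -0.056], TCP at [0.251, 0.599, 0.215] pointing down, gripper open.
Joint ranges: [-2.53, 2.53], [-0.31, 2.02], [-1.57, 1.55], [0.28, 2.44], [-1.29, 4.43], [0.15, 1.84], [-2.92, 2.92]. Speed limits (rad/s): [2.57, 2.57, 3.14, 3.14, 3.14, 3.14, 3.14].

INTERFACE

Orientations are given as a 3x3 rotation matrix whose columns are the frame's x, y, z axes.
In Python, from station import env, effector, solver, viewer, workorder, search_frame, tip_of gives the robot as it stands. Calls block until the motion is done:
- env.reach(position, orientation): joint-space move of the TCP to a pose.
- env.movel(position, frame=None, rate=0.15): straight line of the TCP; frame=None keeps the orientation; rate is the mean speed in m/s.
- env.goto_joints(angles): joint-space move.
- effector.release() and effector.grasp(squeeze=None): open the fingers fully, or close them until they stop; squeeze is the grip in N (None keeps the last).
- env.pause(seconds).
- solver.inverse_kinematics(position, orientation): joint angles nearest the present ones, or None.
- env.sense(): the state.
- viewer.read_camera(name): name is "scene" or "top"; returns (picture, depth): 480x640x3 uint8, red, green, blue; 480x640 float32, m along the optical axis (not along the pixel's ray), 0 where there is no reading.
- viewer.camera_info(name): a dict with "intrinsics" (3x3 intrinsics, pixels), "eye" and "rotation" of the camera in the world. Camera axes: x right, y up, looking along -z (the intrinsics and any distortion apply to the point x, -y, -z); pixel columns grow to the right and rows downward; lengths in m; the calibration is good to about 2 mm. A picture is of the moment at which its call begins. camera_info takes no time and is no camera call.
A pose or a line that the arm cannot do raises env.PlanningError and nothing moves.
- workorder.finish_job(): hands the job in; it is judged then, once.
Trained networks look in the newest picture that a camera, given by its name, has taken for a name from the list of things; names that differ only in an ending like _2 or _b are one class to them, and where a whole thing is asked for, a point or a joint stands for the part that bears it (a point fixed in the world has none). Each returns a list of dicts, best first, with "score" (0 to 1); they miss things now and then, are a little off and sometimes report something else, mostly with a low value. They report only what shows in the picture. A call takes as long as a camera call. They do not tell look-alikes from the thing itself.
- search_frame(camera, name): "at" ([x, y, z] in m, in world coordinates, good to about 4 mm: the middle of the surface that is visible of it).
- tip_of(camera, name): "at" ([x, y, z] in m, in world coordinates, good to about 4 mm: a listed point, or the origin of a listed thing).
The state is a dict: "t": time; "joint_positions": joint angles; "joint_velocities": joint speeds; "tau": joint torques, N m; "ee_pos": TCP position; "tcp_rot": TCP orientation; "wrist_force": force on the tool from outside, world axes, zero at the start; "moment": the same for the moment, N m; "gripper_width": finger opening in m; "grasp_force": force on a finger pad.
Only numpy, scipy, OpenCV 4.12 (cv2) and the standard library are available. Lean on these libraries where they do the work, as an engineer would, in place of code of your own. Each camera call takes 0.05 s, during which the arm holds its last target. There are 200 camera calls.

TASK

The hand pump has been left lying across the open top tray of the grey cabinet: first lift it off and set it down gently, lying on the white mat, without disturbing the four black caps there. Then put the red tire lever and the bent steel valve stem flat in the open tray and let go of them. Last, push the tray fully shut.

Things in the scene. Friction and masses are not known exactly. Their poses are not given: they have to be found in the camera images.
- cabinet: Grey two-drawer bench cabinet, fixed to the bench, 260 deep (x) x 220 wide (y) x 130 high; origin at the centre of its underside; its own -x axis points out of the drawer fronts, towards the robot. Its top drawer is the tray. The lower drawer stays shut.
- cabinet_drawer0 (a joint): How far the top tray is pulled out, in m: 0 = fully shut (a hard stop), 0.18 = stop at fully open. It starts about 0.135 to 0.16 open, slides along the cabinet's x axis (towards cabinet +x to shut), stays where left, and needs about 1 to 2 N to slide.
- tray_floor (a point): Point on the top tray's inner floor, 75 above the bench, mid-width, 65 behind its front wall's inner face; moves with the tray, axes as the cabinet's. Inside, the tray is 178 wide (y), 215 long (x), 33 deep; its 6 mm side walls have rims 108 above the bench. At the start it is open from above from 65 in front of this point to about 60 behind it (+x), where the 130 high cabinet begins.
- cabinet_drawer0_handle (a point): Centre of the tray's steel bar handle: a horizontal bar 11 thick and 110 long along cabinet y, 35 out from the face of the front panel, 95 above the bench, with a 29 gap between bar and panel. The front panel is 214 wide, 15 thick (21 with the box wall behind it) and rises to 118 above the bench.
- mat: White hard silicone mat fixed on the bench, 190 (its x) x 280 (its y) x 5 thick; origin at the centre of its underside. The caps stand in a row along its +x edge (53 to 80 from the centre line); the rest, x from -95 to +45, is clear.
- pad: Black rubber pad fixed on the bench, 190 (x) x 240 (y) x 5 thick, on which the lever and the stem lie; origin at the centre of its underside. Mat and pad lie either side of the cabinet's tray; which is on which side varies.
- pump: Aluminium hand pump lying level, 230 long along its x axis, about 0.2 kg: a round barrel 24 in diameter in the middle 130, and 50 long square blocks 30 x 30 (one black, one aluminium) at its ends, on which it rests across the tray's side rims. Origin midway along, on its underside.
- pump_mid (a point): Middle of the pump's barrel, on its axis, 15 above its underside.
- lever: Red plastic tire lever, about 35 g: a flat bar 20 wide (its y) and 10 thick, 134 long along its x (-65 to +69), whose last 20 at the +x end curl up to 18 high; origin at the centre of its underside.
- lever_mid (a point): Centre of the lever, 5 above its underside.
- stem: Bent steel valve stem lying flat, about 30 g, 12 in diameter: a straight leg 50 long along its x axis (x from -25 to +25) and, at its +x end, a side leg pointing to +y that reaches y = +30; a brass ring on its -x end. Origin under the middle of the long leg, on the underside.
- stem_mid (a point): Middle of the stem's long leg, on its axis, 6 above its underside.
- cap0: Black plastic cap, 22 in diameter, 12 high, standing loose on the white mat, not to be disturbed; origin at the centre of its underside.
- cap1: Black plastic cap, 22 in diameter, 12 high, standing loose on the white mat, not to be disturbed; origin at the centre of its underside.
- cap2: Black plastic cap, 22 in diameter, 12 high, standing loose on the white mat, not to be disturbed; origin at the centre of its underside.
- cap3: Black plastic cap, 22 in diameter, 12 high, standing loose on the white mat, not to be disturbed; origin at the centre of its underside.
Things that resemble listed ones, but are neither listed nor needed, are in the scene too. Of the things like the pump, leave any that is pink or purple; of the rest the smaller one is meant.

How it is judged:
On the way, in this order (a step that is already met when the one before it is completed fails the run):
1. the pump lies on the white mat, let go, while the tray is still open (more than 0.08 m) (x of pump_mid in the frame of mat between -0.095 and 0.095 m and y of pump_mid in the frame of mat between -0.14 and 0.14 m and z of pump_mid in the frame of mat between 0.014 and 0.027 m and angle between pump's own x axis and vertical between 1.45 and 1.69 rad and linear speed of pump below 0.02 m/s and contact force between pump and the fingers below 0.3 N and value of joint cabinet_drawer0 above 0.08 m), for 0.2 s.
2. lever and stem both lie in the tray, let go, while it is still open (more than 0.03 m) and the pump still lies on the mat (x of pump_mid in the frame of mat between -0.095 and 0.095 m and y of pump_mid in the frame of mat between -0.14 and 0.14 m and z of pump_mid in the frame of mat between 0.014 and 0.027 m and angle between pump's own x axis and vertical between 1.45 and 1.69 rad and linear speed of each of pump, lever, stem below 0.02 m/s and contact force between each of pump, lever, stem and the fingers below 0.3 N and x of lever_mid in the frame of tray_floor between -0.07 and 0.155 m and y of lever_mid in the frame of tray_floor between -0.095 and 0.095 m and z of lever_mid in the frame of tray_floor between -0.004 and 0.02 m and x of stem_mid in the frame of tray_floor between -0.07 and 0.155 m and y of stem_mid in the frame of tray_floor between -0.095 and 0.095 m and z of stem_mid in the frame of tray_floor between -0.004 and 0.02 m and value of joint cabinet_drawer0 above 0.03 m), for 0.2 s.
At the end, for the whole second after the job is handed in: The pump lies level and at rest on the white mat (its middle over the mat, at lying height within about 6 mm); the lever and the stem lie at rest in the tray (centres inside its walls and less than 20 mm above its floor); the tray is shut to within 6 mm (x of pump_mid in the frame of mat between -0.095 and 0.095 m and y of pump_mid in the frame of mat between -0.14 and 0.14 m and z of pump_mid in the frame of mat between 0.014 and 0.027 m and angle between pump's own x axis and vertical between 1.45 and 1.69 rad and linear speed of each of pump, lever, stem below 0.02 m/s and contact force between each of pump, lever, stem and the fingers below 0.3 N and x of lever_mid in the frame of tray_floor between -0.07 and 0.155 m and y of lever_mid in the frame of tray_floor between -0.095 and 0.095 m and z of lever_mid in the frame of tray_floor between -0.004 and 0.02 m and x of stem_mid in the frame of tray_floor between -0.07 and 0.155 m and y of stem_mid in the frame of tray_floor between -0.095 and 0.095 m and z of stem_mid in the frame of tray_floor between -0.004 and 0.02 m and value of joint cabinet_drawer0 below 0.006 m); the robot touches nothing.
It fails at once if black cap 0 is moved more than 20 mm or tipped over (distance of cap0 from where it was at the start of the episode above 0.02 m or angle between cap0's own z axis and vertical above 0.6 rad).
It fails at once if black cap 1 is moved more than 20 mm or tipped over (distance of cap1 from where it was at the start of the episode above 0.02 m or angle between cap1's own z axis and vertical above 0.6 rad).
It fails at once if black cap 2 is moved more than 20 mm or tipped over (distance of cap2 from where it was at the start of the episode above 0.02 m or angle between cap2's own z axis and vertical above 0.6 rad).
It fails at once if black cap 3 is moved more than 20 mm or tipped over (distance of cap3 from where it was at the start of the episode above 0.02 m or angle between cap3's own z axis and vertical above 0.6 rad).
It fails at once if the pump is dropped or slammed on the mat (contact force over 60 N) (contact force between pump and mat above 60 N).
It also fails if it takes over 72 s, if anything falls off the work surface, if the arm or the gripper's body presses on something with over 40 N, if the wrist force passes 120 N, or if a joint passes its speed limit or range.

## Working session

There is one attempt and no reset: what is moved stays moved. The work goes in short steps, each a Python script; the robot and the scene stay as the last script left them, time stands still between calls to the robot, and variables do not carry over. Pictures are saved under pics/ and viewed, at most 10 in all, crops included, and the job is handed in when it is done.

```bash
mkdir -p pics; cat > h.py <<'E'
import numpy as np, cv2
from station import env, effector, solver, viewer, workorder, search_frame, tip_of
def snap(c,fn=None):
    p,d=viewer.read_camera(c)
    if fn: cv2.imwrite('pics/'+fn,p[:,:,::-1])
    return p,d
def world(c,d):
    i=viewer.camera_info(c);K=np.array(i['intrinsics']);v,u=np.mgrid[:480,:640]
    q=np.stack([(u-K[0,2])/K[0,0]*d,-(v-K[1,2])/K[1,1]*d,-d],-1)
    return q@np.array(i['rotation']).T+np.array(i['eye'])
def down(a):  # tool x axis heading a, pointing down
    c,s=np.cos(a),np.sin(a)
    return np.array([[c,s,0],[s,-c,0],[0,0,-1.]])
E
python3 - <<'E'
from h import *
for c in ('top','scene'):
    p,d=snap(c,c+'0.png'); np.savez('/tmp/'+c,p=p,d=d)
    print(c,viewer.camera_info(c))
    for n in ['cabinet','tray_floor','cabinet_drawer0_handle','mat','pad','pump','pump_mid','lever','lever_mid','stem','stem_mid','cap0']:
        f=tip_of(c,n); print(n,[(np.round(x['at'],3).tolist(),round(x['score'],2)) for x in f[:5]])
print(env.sense()['t'])
E
```

```text
top {'intrinsics': array([[484.21874702,   0.        , 309.00680533],
       [  0.        , 484.21874702, 239.19716181],
       [  0.        ,   0.        ,   1.        ]]), 'eye': array([3.63698138e-01, 4.24034516e-04, 1.30602306e+00]), 'rotation': array([[ 0.01132427,  0.99476484, -0.10156123],
       [-0.9997994 ,  0.00958614, -0.01758585],
       [-0.01652021,  0.10174   ,  0.99467384]])}
cabinet [([0.786, -0.001, -0.002], 0.82), ([0.507, -0.341, -0.002], 0.65)]
tray_floor [([0.582, 0.007, 0.072], 0.86)]
cabinet_drawer0_handle [([0.462, 0.014, 0.092], 0.91)]
mat []
pad [([0.508, -0.342, -0.002], 0.84), ([0.585, 0.012, 0.073], 0.6)]
pump [([0.598, 0.002, 0.108], 0.95), ([0.387, -0.027, -0.003], 0.8), ([0.79, 0.311, 0.001], 0.7), ([0.193, 0.329, -0.001], 0.69)]
pump_mid [([0.192, 0.326, 0.02], 0.89), ([0.786, 0.314, 0.012], 0.71), ([0.385, -0.028, 0.02], 0.65), ([0.604, 0.004, 0.123], 0.63)]
lever [([0.517, -0.392, 0.005], 0.78)]
lever_mid [([0.522, -0.391, 0.012], 0.77), ([0.602, 0.004, 0.128], 0.74)]
stem [([0.493, -0.289, 0.003], 0.62)]
stem_mid []
cap0 [([0.553, 0.467, 0.002], 
[... 667 characters left out ...]
, -0.0], 0.73), ([0.458, 0.014, 0.095], 0.37)]
pad [([0.509, -0.34, 0.002], 0.97), ([0.577, 0.341, 0.003], 0.62)]
pump [([0.786, 0.317, -0.002], 0.9), ([0.456, 0.016, 0.093], 0.72), ([0.599, 0.002, 0.111], 0.7), ([0.191, 0.331, 0.003], 0.61)]
pump_mid [([0.385, -0.031, 0.019], 0.98), ([0.599, -0.002, 0.124], 0.89), ([0.193, 0.33, 0.021], 0.83), ([0.787, 0.311, 0.019], 0.73)]
lever [([0.517, -0.389, 0.005], 0.83), ([0.787, -0.0, 0.001], 0.53)]
lever_mid [([0.522, -0.391, 0.008], 0.64)]
stem [([0.494, -0.292, 0.002], 0.71)]
stem_mid [([0.489, -0.289, 0.012], 0.59), ([0.46, 0.013, 0.094], 0.41)]
cap0 [([0.578, 0.34, 0.008], 0.58), ([0.58, 0.293, 0.004], 0.56), ([0.554, 0.462, 0.004], 0.51)]
1.3
```

View pics/top0.png

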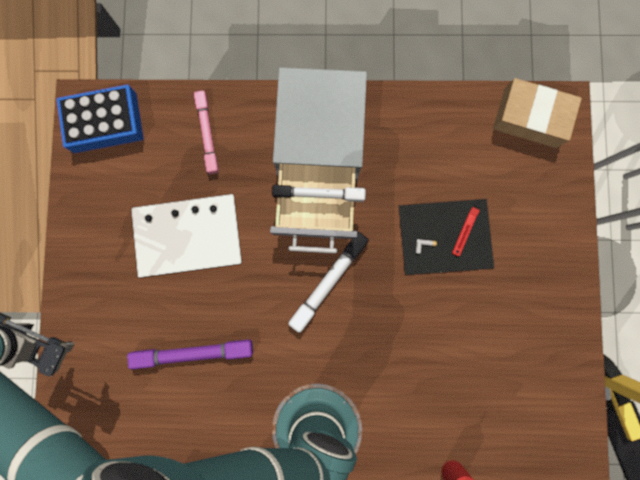

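View pics/scene0.png

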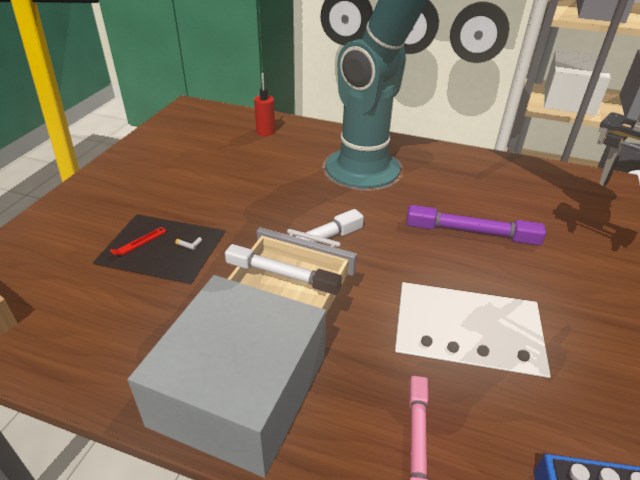

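The top view shows the pump across the tray at about (320,192). The stem is at (425,244) and the red lever at (466,232), both on the black pad on the right. The mat is at (187,235), with its caps along the upper edge. A larger grey look-alike lies in front of the tray at (328,285). The pink and purple ones are off to the side. Next I'll measure the axes.

```bash
python3 - <<'E'
from h import *
z=np.load('/tmp/top.npz');p,d=z['p'].astype(int),z['d'];W=world('top',d)
R,G,B=p[...,0],p[...,1],p[...,2];X,Y,Z=W[...,0],W[...,1],W[...,2]
def rect(n,m):
    m=cv2.morphologyEx(m.astype('uint8'),cv2.MORPH_OPEN,np.ones((2,2)))
    k,l,s,_=cv2.connectedComponentsWithStats(m); m=l==1+s[1:,4].argmax()
    (c,wh,a)=cv2.minAreaRect((W[m][:,:2]*1000).astype('float32'));b=W[m]
    print(n,m.sum(),np.round(c,1),np.round(wh,1),round(a,1),'z',np.round(np.percentile(b[:,2],[5,50,95]),3))
    return m
pm=rect('pump',(Z>.119)&(X>.5)&(X<.66)&(abs(Y)<.18))
q=W[pm]
for s in (1,-1):
    e=q[(s*(q[:,1]-q[:,1].mean())>.07)]; print('end',e.mean(0).round(4))
l=rect('lever',(R>120)&(G<80)&(X>.4)&(X<.65)&(Y<-.2)); q=W[l]
v=np.linalg.svd(q[:,:2]-q[:,:2].mean(0),full_matrices=False)[2][0];print('lever ang',np.degrees(np.arctan2(v[1],v[0])),q.mean(0))
t=(q[:,:2]-q[:,:2].mean(0))@v; print([ (round(a,3),np.round(np.median(q[abs(t-a)<.006,2]),3)) for a in np.arange(-.06,.07,.02)])
s=rect('stem',(R>110)&(X>.45)&(X<.54)&(Y<-.25)&(Y>-.33)); print(W[s].round(3)[::6].tolist())
rect('mat',(R>170)&(G>170)&(B>160)&(Y>.2)&(X>.38)&(X<.62)&(Z<.03))
rect('pad',(R<60)&(Y<-.2)&(X>.38)&(X<.62)&(Z<.03))
rect('cab',(Z>.125)&(X>.64)&(abs(Y)<.2))
rect('panel',(Z>.11)&(X<.53)&(X>.4)&(abs(Y)<.15))
rect('bigpump',(Z>.015)&(Z<.07)&(X<.52)&(X>.2)&(abs(Y)<.2)&(R>150))
E
```

```text
pump 1042 [597.5  -6.9] [ 49.8 252.6] 4.2 z [0.075 0.135 0.141]
end [0.5996 0.0886 0.1326]
end [ 0.5942 -0.0968  0.1234]
lever 405 [ 434.  -237.3] [ 96.8 486.2] 27.7 z [0.004 0.015 0.022]
lever ang 140.60576425193221 [ 0.51472338 -0.39345122  0.02068441]
[(np.float64(-0.06), np.float64(0.019)), (np.float64(-0.04), np.float64(0.013)), (np.float64(-0.02), np.float64(0.014)), (np.float64(0.0), np.float64(0.013)), (np.float64(0.02), np.float64(0.015)), (np.float64(0.04), np.float64(0.015)), (np.float64(0.06), np.float64(0.015))]
stem 149 [ 476.2 -292. ] [55.3 37.1] 85.6 z [0.004 0.015 0.021]
[[0.496, -0.268, 0.013], [0.493, -0.27, 0.019], [0.493, -0.285, 0.019], [0.494, -0.303, 0.013], [0.491, -0.279, 0.014], [0.49, -0.292, 0.024], [0.491, -0.309, 0.019], [0.488, -0.276, 0.016], [0.488, -0.29, 0.021], [0.488, -0.308, 0.015], [0.485, -0.269, 0.021], [0.486, -0.288, 0.009], [0.485, -0.301, 0.021], [0.487, -0.32, 0.007], [0.484, -0.283, 0.005], [0.483, -0.297, 0.013], [0.483, -0.312, 0.018], [0.48, -0.276, 0.013], [0.482, -0.316, 0.002], [0.477, -0.275, 0.016], [0.475, -0.276, 0.012], [0.473, -0.278, 0.003], [0.467, -0.266, 0.009], [0.464, -0.268, 0.012], [0.462, -0.271, 0.012]]
mat 6951 [495.9 252.7] [518.1 236.7] 86.9 z [0.    0.005 0.01 ]
pad 5179 [ 489.8 -227. ] [192.6 483.1] 7.3 z [0.001 0.006 0.01 ]
cab 8197 [853.8 -19.3] [248.9 974.9] 81.3 z [0.126 0.13  0.134]
panel 551 [490.6  16.2] [180.3 181.3] 52.2 z [0.095 0.117 0.122]
bigpump 660 [380.9 -31.7] [ 31.  159.1] 53.3 z [0.023 0.034 0.039]
```

```bash
cat >> h.py <<'E'
def plane(c,zz):  # every pixel's ray cut with the plane z = zz
    n=np.array(viewer.camera_info(c)['eye']); W=world(c,np.ones((480,640)))-n
    return n+W*((zz-n[2])/W[...,2])[...,None]
def rect(n,m,P):
    m=cv2.morphologyEx(m.astype('uint8'),cv2.MORPH_OPEN,np.ones((2,2)))
    k,l,s,_=cv2.connectedComponentsWithStats(m); m=l==1+s[1:,4].argmax()
    c,wh,a=cv2.minAreaRect((P[m][:,:2]*1000).astype('float32'))
    print(n,m.sum(),np.round(c,1),np.round(wh,1),round(a,1))
    return m
def box(P,x0,x1,y0,y1): return (P[...,0]>x0)&(P[...,0]<x1)&(P[...,1]>y0)&(P[...,1]<y1)
E
python3 - <<'E'
from h import *
z=np.load('/tmp/top.npz');p,d=z['p'].astype(int),z['d'];W=world('top',d)
R,G,B=p[...,0],p[...,1],p[...,2];Z=W[...,2]
P=plane('top',.012)
l=rect('lever',(R>100)&(G<90)&(R-G>60)&box(P,.44,.6,-.46,-.33),P); q=P[l][:,:2]
v=np.linalg.svd(q-q.mean(0),full_matrices=False)[2][0];print('ang',np.degrees(np.arctan2(v[1],v[0])),q.mean(0))
s=rect('stem',(R>110)&box(P,.44,.54,-.34,-.25),P)
a=P[s][:,:2]; 
for y in np.arange(-.33,-.25,.004):
    r=a[abs(a[:,1]-y)<.002,0]; 
    if len(r): print(round(y,3),r.min().round(4),r.max().round(4))
P=plane('top',.005); w=(R>165)&(G>165)&(B>155)
rect('mat',w&box(P,.38,.62,.2,.52),P)
rect('pad',(R<60)&box(P,.38,.62,-.48,-.2),P)
P=plane('top',.138)
rect('pump',box(P,.5,.66,-.15,.15)&(Z>.125)&(Z<.16)&((R>150)&(B>130)|(R<70)),P)
m=box(P,.5,.66,-.15,.15)&(Z>.125)&(Z<.16); q=P[m][:,:2];v=np.linalg.svd(q-q.mean(0),full_matrices=False)[2][0];print(q.mean(0),np.degrees(np.arctan2(v[1],v[0])), 'y',np.percentile(q[:,1],[0,1,99,100]))
for y in np.arange(-.13,.13,.02):
    r=q[abs(q[:,1]-y)<.005,0]; 
    if len(r): print(round(y,3),np.percentile(r,[5,50,95]).round(4))
P=plane('top',.13); rect('cab',box(P,.64,.95,-.2,.2)&(Z>.12)&(Z<.14),P)
P=plane('top',.118); rect('panel',box(P,.46,.53,-.15,.15)&(Z>.11)&(Z<.126),P)
E
```

```text
lever 462 [ 518.9 -397.1] [ 24.6 140.1] 65.7
ang 155.78483205548665 [ 0.51897678 -0.39732591]
stem 149 [ 477.5 -292.2] [53.2 37.8] 89.1
-0.318 0.4808 0.4916
-0.314 0.4808 0.4915
-0.31 0.4807 0.4915
-0.306 0.4807 0.4941
-0.302 0.4807 0.4941
-0.298 0.4833 0.4941
-0.294 0.4833 0.494
-0.29 0.4832 0.494
-0.286 0.4832 0.494
-0.282 0.4832 0.4939
-0.278 0.4617 0.4966
-0.274 0.459 0.4965
-0.27 0.459 0.4965
-0.266 0.4616 0.4776
mat 6996 [502.3 356. ] [191.  281.2] 8.3
pad 5209 [ 504.8 -346.4] [186.  234.5] 4.7
pump 429 [594.8  -1.9] [118.2  23.3] 87.7
[ 0.59753545 -0.00113943] -92.15009293343493 y [-0.11451703 -0.11207557  0.11099103  0.11340437]
-0.11 [0.5809 0.5952 0.6072]
-0.09 [0.5803 0.5951 0.61  ]
-0.07 [0.5811 0.5949 0.6089]
-0.05 [0.5849 0.5948 0.6047]
-0.03 [0.5847 0.5971 0.607 ]
-0.01 [0.587  0.5969 0.6069]
0.01 [0.5869 0.5968 0.6092]
0.03 [0.5891 0.5991 0.609 ]
0.05 [0.5906 0.599  0.6089]
0.07 [0.5875 0.6013 0.6151]
0.09 [0.5887 0.6011 0.6161]
0.11 [0.589  0.601  0.6154]
cab 8370 [789.2  -5.7] [219.9 247.7] 87.4
panel 551 [501.8   7.2] [213.1  18. ] 87.4
```

```bash
python3 - <<'E'
import cv2,numpy as np
p=np.load('/tmp/top.npz')['p'][:,:,::-1]
a=cv2.resize(p[165:265,265:375],None,fx=4,fy=4);b=cv2.resize(p[195:280,395:500],None,fx=3.6,fy=3.6)
o=np.zeros((400,800,3),'uint8');o[:,:a.shape[1]][:a.shape[0]]=a[:400]
o[:306,440:440+360]=b[:306,:360]
cv2.imwrite('pics/crop.png',o)
E
```

```text
(no output)
```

View pics/crop.png

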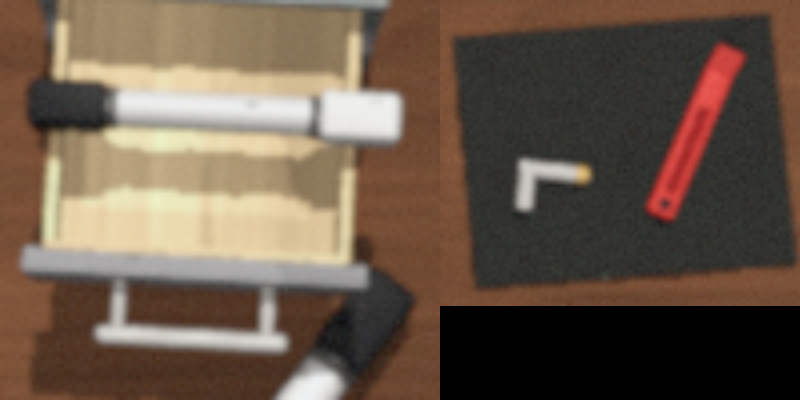

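The crop confirms three things: the pump lies about 88° across the tray, the stem's side leg points image-down with the brass end to the right, and the lever's curled end is at upper right. The rear finger has little room next to the cabinet, so I'll offset the grasp towards the robot.

```bash
cat >> h.py <<'E'
r=np.radians
TF=np.array([.5785,.0055]); TY=r(-2.6)
def tray(x,y): c,s=np.cos(TY),np.sin(TY); return TF+np.array([c*x-s*y,s*x+c*y])
def st(*a):
    s=env.sense(); print(*a,'t',round(s['t'],2),'p',np.round(s['ee_pos'],4),'w',round(s['gripper_width'],4),'gf',round(s['grasp_force'],1),'F',np.round(s['wrist_force'],1),'q7',round(s['joint_positions'][6],2)); return s
E
python3 - <<'E'
from h import *
for n,p,a in [('pump',[.587,.001,.113],88),('mat',[.469,.354,.010],98.3),('stem',[.489,-.297,.007],86),('stemT',[*tray(-.008,-.013),.079],132.4),('lever',[.5205,-.393,.007],-24.2),('leverT',[*tray(.0156,.0106),.092],-47.6),('push',[.42,.016,.08],90)]:
    for k in (0,180):
        q=solver.inverse_kinematics(np.array(p),down(r(a+k))); print(n,k,None if q is None else np.round(q,2))
R=down(r(88)); 
if solver.inverse_kinematics(np.array([.587,.001,.113]),R)[6]**2>4: R=down(r(268))
env.reach([.587,.001,.22],R); env.movel([.587,.001,.113]); st('at')
effector.grasp(25); st('grasp')
env.movel([.587,.001,.22]); st('up')
snap('scene','s1.png')
E
```

```text
pump 0 [-0.48  0.53  0.55  1.87 -0.36  0.84  0.22]
pump 180 [-0.92  0.95  1.34  1.9  -1.01  1.2  -2.38]
mat 0 [-0.85  0.64  0.2   1.89 -0.2   0.63 -0.39]
mat 180 [-0.43  0.68 -0.35  1.86  0.36  0.67  2.29]
stem 0 [-0.02  0.73  0.68  1.95 -0.7   0.71  1.02]
stem 180 [-0.28  0.98  1.11  1.97 -1.1   0.98 -1.82]
stemT 0 [-0.33  0.53  0.37  1.92 -0.27  0.74  0.93]
stemT 180 [-0.91  1.    1.34  1.95 -1.09  1.18 -1.53]
lever 0 [-0.1   1.06  1.1   1.76 -1.09  1.07 -0.58]
lever 180 [ 0.31  0.76  0.41  1.73 -0.42  0.74  2.08]
leverT 0 [-0.93  1.01  1.34  1.89 -1.07  1.21 -1.6 ]
leverT 180 [-0.37  0.54  0.38  1.85 -0.27  0.79  0.89]
push 0 [-0.51  0.32  0.45  2.27 -0.25  0.6   0.13]
push 180 [ 0.91  0.78 -1.32  2.19  0.96  0.98  2.16]
at t 4.61 p [0.5877 0.0009 0.1137] w 0.0922 gf 0.0 F [ 0.3 -0.5  0.4] q7 0.21
grasp t 5.65 p [0.5871 0.0011 0.1131] w 0.0238 gf 25.0 F [0.7 0.6 0.6] q7 0.21
up t 6.52 p [0.5861 0.0011 0.219 ] w 0.0233 gf 25.0 F [ 1.3  0.2 -3. ] q7 0.13
```

View pics/s1.png

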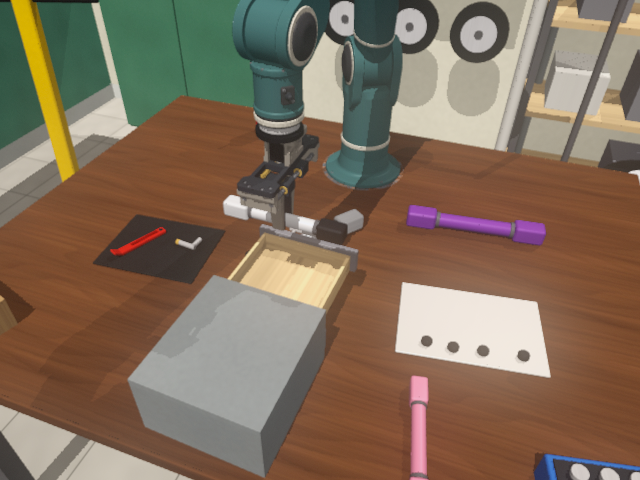

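The pump (around (285,218)) hangs level in the gripper and the tray is clear. Now to lay it on the mat.

```bash
python3 - <<'E'
from h import *
R=down(r(98.3)); x,y=.469,.354
env.reach([x,y,.12],R); env.movel([x,y,.022],rate=.1); F0=st('pre')['wrist_force'][2]
for z in np.arange(.018,.0065,-.002):
    env.movel([x,y,z],rate=.03); s=env.sense(); 
    if s['wrist_force'][2]-F0>1.5: break
st('touch'); effector.release(); st('rel'); env.movel([x,y,.14]); st('up')
# stem: hover next
env.reach([.489,-.297,.12],down(r(86))); st('hover')
p,d=snap('top','t2.png'); 
for n in ('pump','stem','lever','lever_mid','stem_mid','tray_floor','cabinet_drawer0_handle'): print(n,[(np.round(q['at'],3).tolist(),round(q['score'],2)) for q in tip_of('top',n)[:4]])
p,d=snap('scene')
for n in ('pump','lever_mid','stem_mid','stem'): print(n,[(np.round(q['at'],3).tolist(),round(q['score'],2)) for q in tip_of('scene',n)[:4]])
E
```

```text
pre t 9.13 p [0.4695 0.3543 0.0226] w 0.0232 gf 25.0 F [ 0.1 -0.6 -2.1] q7 -0.25
touch t 10.42 p [0.4693 0.3541 0.0101] w 0.0231 gf 25.0 F [ 0.6 -0.2 -0.3] q7 -0.24
rel t 11.51 p [0.469 0.354 0.01 ] w 0.0918 gf 0.0 F [-0.5 -0.4  0.2] q7 -0.24
up t 12.53 p [0.4684 0.3537 0.1392] w 0.0916 gf 0.0 F [-0.2  0.5 -0.4] q7 -0.33
hover t 14.85 p [ 0.4897 -0.2959  0.1199] w 0.0919 gf 0.0 F [-0.4  0.3  0.1] q7 0.91
pump [([0.194, 0.332, 0.0], 0.79), ([0.387, -0.028, -0.001], 0.7), ([0.47, 0.353, 0.008], 0.64), ([0.788, 0.31, 0.003], 0.64)]
stem [([0.507, -0.341, -0.004], 0.47)]
lever [([0.786, 0.001, -0.002], 0.31)]
lever_mid [([0.504, 0.363, 0.001], 0.61)]
stem_mid [([0.451, 0.014, 0.096], 0.64)]
tray_floor [([0.551, 0.462, 0.001], 0.74), ([0.571, 0.013, 0.072], 0.71)]
cabinet_drawer0_handle [([0.449, 0.013, 0.095], 0.64)]
pump [([0.192, 0.332, 0.003], 0.78), ([0.786, 0.315, -0.005], 0.76), ([0.464, 0.356, 0.005], 0.64), ([0.448, 0.014, 0.095], 0.61)]
lever_mid [([0.52, -0.393, 0.01], 0.95)]
stem_mid [([0.489, -0.29, 0.01], 0.49)]
stem [([0.493, -0.291, 0.0], 0.42)]
```

View pics/t2.png

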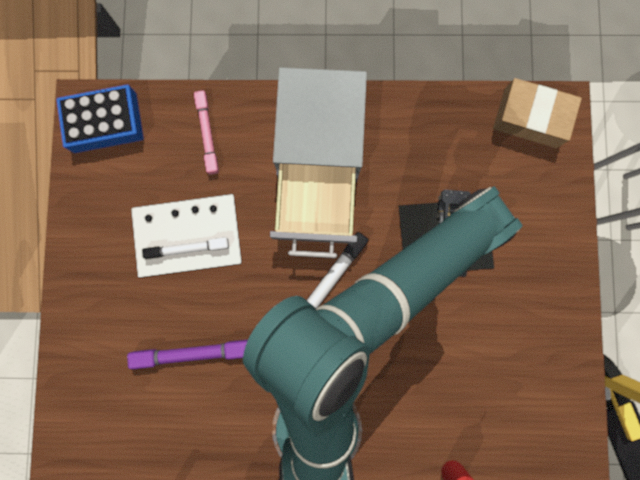

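The pump now lies on the mat at about (187,247), and the four caps are undisturbed. The tray was dragged out about 10 mm further (handle now at row 250), so I'll update its frame. The stem comes next, then the lever.

```bash
sed -i 's/TF=np.array(\[.5785,.0055\])/TF=np.array([.5685,.006])/' h.py; python3 - <<'E'
from h import *
env.movel([.489,-.2975,.0075]); st('at'); effector.grasp(15); s=st('grasp')
env.movel([.489,-.2975,.17]); s=st('up')
if .006<s['gripper_width']<.02:
    # stem origin is 7 mm ahead of the grasp along stem x (tool x)
    a=r(132.4); x,y=tray(-.004,-.013)-.007*np.array([np.cos(a),np.sin(a)])
    env.reach([x,y,.17],down(a)); env.movel([x,y,.079]); st('in'); effector.release(); env.movel([x,y,.18]); st('out')
    env.reach([.5205,-.3935,.12],down(r(155.8))); st('hover')
snap('scene','s3.png')
E
```

```text
at t 16.4 p [ 0.4892 -0.2979  0.0076] w 0.0918 gf 0.0 F [ 0.4  0.4 -0. ] q7 1.03
grasp t 17.59 p [ 0.489  -0.2975  0.0075] w 0.0112 gf 15.0 F [-0.4  0.5  0.6] q7 1.03
up t 18.82 p [ 0.4885 -0.2971  0.1692] w 0.0114 gf 15.0 F [ 0.9  0.5 -0.6] q7 0.86
in t 20.73 p [ 0.5688 -0.0129  0.079 ] w 0.0115 gf 15.0 F [-0.1 -0.2 -0.1] q7 1.13
out t 22.78 p [ 0.568  -0.0117  0.1793] w 0.0919 gf 0.0 F [ 0.1  0.7 -0.2] q7 1.03
hover t 24.23 p [ 0.5215 -0.392   0.1197] w 0.092 gf 0.0 F [ 0.9  0.8 -0.8] q7 2.1
```

View pics/s3.png

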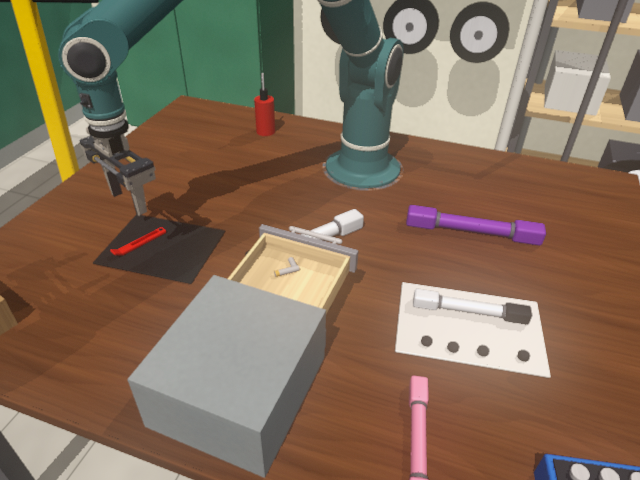

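The stem lies flat in the tray at (287,268). The lever is next.

```bash
python3 - <<'E'
from h import *
env.movel([.5205,-.3935,.0075]); st('at'); effector.grasp(15); s=st('grasp')
env.movel([.5205,-.3935,.18]); s=st('up')
if .012<s['gripper_width']<.03:
    a=r(132.4); x,y=tray(.019,.0106)
    env.reach([x,y,.18],down(a)); env.movel([x,y,.0895]); st('in'); effector.release(); env.movel([x,y,.19]); st('out')
    effector.grasp(5); env.reach([.40,.016,.17],down(r(90))); st('hover')
snap('scene','s4.png'); p,d=snap('top')
print([(np.round(q['at'],3).tolist(),round(q['score'],2)) for q in tip_of('scene','cabinet_drawer0_handle')[:3]])
E
```

```text
at t 25.18 p [ 0.5208 -0.3937  0.0077] w 0.0922 gf 0.0 F [-0.4 -0.3  0.9] q7 2.18
grasp t 26.27 p [ 0.5205 -0.3934  0.0075] w 0.0198 gf 15.0 F [0.5 0.3 0. ] q7 2.18
up t 27.57 p [ 0.52   -0.393   0.1789] w 0.0201 gf 15.0 F [ 0.  -0.3 -0.2] q7 2.07
in t 29.85 p [0.5886 0.0151 0.0901] w 0.0199 gf 15.0 F [ 0.7  0.3 -0.3] q7 1.08
out t 31.8 p [0.5873 0.016  0.1893] w 0.0919 gf 0.0 F [ 0.3 -0.6  0.2] q7 0.99
hover t 34.02 p [0.4014 0.0163 0.1707] w 0.0004 gf 0.0 F [ 0.6 -0.3  0.6] q7 0.09
[([0.453, 0.018, 0.095], 0.92)]
```

View pics/s4.png

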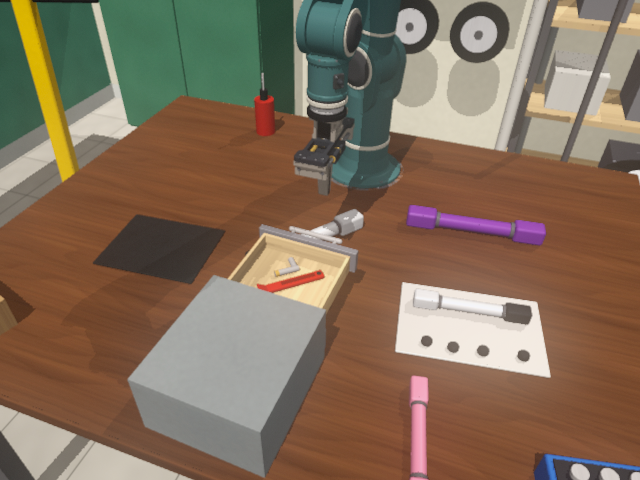

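The lever (290,283) and stem (287,268) both lie flat in the tray. Now I'll push it shut by the handle bar.

```bash
python3 - <<'E'
from h import *
u=np.array([np.cos(TY),np.sin(TY),0]); p0=np.array([.40,.0165,.086])
env.movel(p0); F0=st('low')['wrist_force']@u
env.movel(p0+u*.155,rate=.08); st('pushed')
for k in np.arange(.158,.215,.003):
    env.movel(p0+u*k,rate=.04); s=env.sense(); f=-(s['wrist_force']@u-F0); print(round(k,3),round(f,1),end='; ')
    if f>9: break
st('stop'); env.movel(p0+u*(k-.05)); env.movel(np.append((p0+u*(k-.05))[:2],.2)); 
snap('top'); print([(np.round(q['at'],3).tolist(),round(q['score'],2)) for q in tip_of('top','cabinet_drawer0_handle')[:2]])
env.reach([.40,.016,.25],down(r(90))); st('up')
snap('top','t5.png'); print([(np.round(q['at'],3).tolist(),round(q['score'],2)) for q in tip_of('top','cabinet_drawer0_handle')[:2]])
snap('scene'); print([(np.round(q['at'],3).tolist(),round(q['score'],2)) for q in tip_of('scene','cabinet_drawer0_handle')[:2]])
E
```

```text
low t 34.88 p [0.4006 0.016  0.0863] w 0.0007 gf 0.0 F [0.3 0.2 0.1] q7 0.38
pushed t 36.97 p [0.5547 0.0094 0.0861] w 0.0007 gf 0.3 F [-0.4  0.3 -0.8] q7 0.45
0.158 0.3; 0.161 0.3; 0.164 -0.1; 0.167 0.1; 0.17 0.2; 0.173 0.4; 0.176 0.4; 0.179 1.6; 0.182 0.9; 0.185 1.1; 0.188 -0.7; 0.191 -0.1; 0.194 0.9; 0.197 1.1; 0.2 -0.2; 0.203 0.0; 0.206 9.3; stop t 41.22 p [0.6032 0.0073 0.0858] w 0.0002 gf 4.6 F [-9.1  0.5  6.5] q7 0.44
[]
up t 43.44 p [0.4008 0.0166 0.2504] w 0.0005 gf 0.0 F [ 0.8  0.6 -0.3] q7 -0.26
[([0.621, 0.006, 0.093], 0.64)]
[([0.619, 0.008, 0.097], 0.77), ([0.578, 0.343, 0.004], 0.45)]
```

View pics/t5.png

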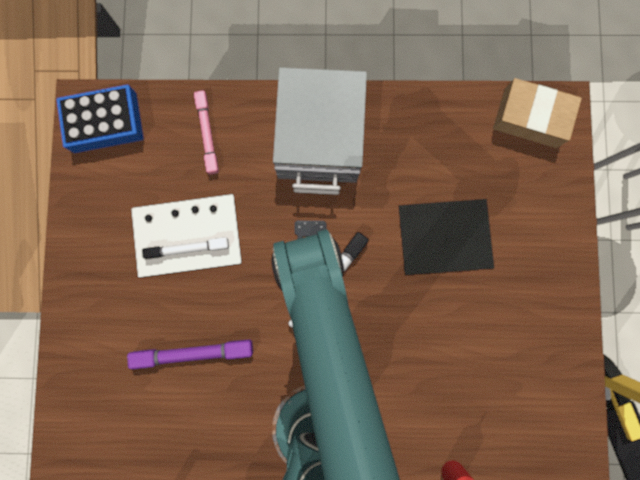

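The tray hit its hard stop (force jumped from 0 to 9 N). Its handle is at x ≈ 0.620, where a shut tray should have it (about 0.622). The panel sits flush at (318,172), and the pump and caps are in place on the mat. I'm handing it in.

```bash
python3 -c "
from h import *
print(workorder.finish_job())"
```

```text
the job is handed in; nothing more can be done
None
```

The job is handed in with no verdict returned: the pump lies on the mat with the caps undisturbed, the lever and stem are in the tray, and the tray is pushed shut to its stop.

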